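# Load the analyser: tube carriers to their docks, disc pack into the spring magazine

## Robot

A 6-joint arm with a two-finger parallel gripper is mounted at the origin on the work surface. World frame = base frame: x ahead of the robot, y to its left, z up, the work surface at z = 0. Lengths are in m, angles in rad, forces in N, time in s.
With the tool pointing down it reaches from about 0.425 to 0.925 m from the base axis. Payload 12.5 kg.
Tool frame: the origin (TCP) lies midway between the tips of the shut fingers; the grasp point (between the pads) lies 19 mm behind it (r.pinch_z is the distance from the TCP to the grasp point, in m); z points along the fingers, y is the direction in which the jaws open and shut (so a half turn about z gives the same grasp; the last joint's range is limited). The gripper opens to 85 mm and grips with 20 to 120 N. Pads are 22 mm wide; open, the fingers measure 114 mm over their backs; the gripper's body (76 mm by 85 mm) begins 54 mm behind the grasp point. The pads swing forward as they close: fully open they stand 13 mm farther back than shut.
Start: joints at [-1.403, 0.491, 1.559, -0, 1.092, -0.106], TCP at [0.169, -0.602, 0.231] pointing down, gripper open.
Joint ranges: [-3.1, 3.1], [-0.84, 2.19], [0.05, 2.79], [-1.13, 4.28], [0.06, 2.93], [-2.69, 2.69]. Speed limits (rad/s): [2.22, 2.22, 2.79, 3.14, 3.14, 3.14].

## Interface

Orientations are given as a rotation vector (axis times angle).
In Python, from plant import r gives the robot as it stands.
- The arm moves only by the tool arm_command, never from a script. Its argument "increments" is a list of rows, each a list of 7 numbers: the turn, a rotation vector about the tool's x, y, z in units of 6 degrees (1.0 is 6 degrees), then the shift along the tool's x, y, z in units of 30 mm (1.0 is 30 mm), then the opening, from -1 (shut) to 1 (fully open), so that 0 is half open. In form: [[rx, ry, rz, dx, dy, dz, gripper], ...]. A call has 1 to 10 rows; each row is the pose to reach, as a shift and turn from the pose commanded when the call began, along the tool's axes at that moment; what a row does not reach only later rows make up. A row lasts 1/12 s, in which the tool goes at most 41.7 mm and 7.16 degrees, less where a joint would pass 70% of its speed; a pose out of reach is approached as far as the arm can. A call with a gripper value outside its range is refused whole. The fingers move at their own pace and stop on an object; "squeeze" is the grip in N (left out, the last holds). Time passes only in rows, so rows that repeat a pose let the fingers close. It gives the time, the measured TCP pose, the force and the opening at its end, in the units of the state.
- r.get_obs(): the state, without advancing time (a new reading comes with each control period).
- r.get_image(name): name is "side" or "top" or "wrist"; returns a dict with "pixels" (420x560x3 uint8, red, green, blue), "fovy" (degrees; the focal length in pixels is half the picture's height over the tangent of half this angle, whatever the lens; pixels are square), "cx", "cy" (the principal point, pixels), "extrinsics" (4x4, takes a point from camera to world coordinates). Camera axes: x right, y up, looking along -z (the intrinsics and any distortion apply to the point x, -y, -z); pixel columns grow to the right and rows downward; lengths in m; the calibration is good to about 2 mm. A picture is of the moment at which its call begins. There is no depth.
- r.sign_off(): hands the job in, once; it reports no verdict.
The state is a dict: "clock": time; "joint_positions": joint angles; "qd": joint speeds; "effort": joint torques, N m; "eef_pos": TCP position; "ee_rot": TCP orientation; "force": force on the tool from outside, world axes, zero at the start; "torque": the same for the moment, N m; "gripper_width": opening from 0.0 (shut) to 1.0 (fully open).
Only numpy, scipy, OpenCV 4.12 (cv2) and the standard library are available. Lean on these libraries where they do the work, as an engineer would, in place of code of your own. Each camera call takes 0.05 s, during which the arm holds its last target.

## Task

Load the analyser for the next run: stand each tube carrier on the loading dock of its own colour, lengthwise and wholly inside the coloured outline, and put the yellow disc pack upright into the yellow-rimmed spring magazine, pressing it down against the follower as far as it goes, so that the top of its disc stack is flush with the rim. Leave everything standing and released.

Things in the scene. Friction and masses are not known exactly. Their poses are not given: they have to be found in the camera images.
- red_carrier_center (a point): Loose tube carrier with red caps: a black block 84 mm long (its x axis), 28 mm wide (its y axis) and 46 mm high, standing on its underside, with a row of four short red-capped tubes fixed in its top (caps 16 mm across, tops 74 mm above the underside) and a red stripe on each long side. About 160 g. Grip it across its 28 mm width. The point is on its centre line, 34 mm above its underside; z up. Either end may face either way.
- red_dock: Loading dock for the red carrier: a fixed flat grey metal plate 4 mm thick and 66 mm wide with a red painted outline, inside 108 mm (x) by 48 mm (y); the carrier's long side goes along the dock's x axis. A red marker bar 14 mm thick and 50 mm wide, top 18 mm above the table, crosses the +x end, 67 to 81 mm from the origin. Origin: middle of the outline, at table height (4 mm below the plate's top).
- blue_carrier_center (a point): Loose tube carrier with blue caps: a black block 84 mm long (its x axis), 28 mm wide (its y axis) and 46 mm high, standing on its underside, with a row of four short blue-capped tubes fixed in its top (caps 16 mm across, tops 74 mm above the underside) and a blue stripe on each long side. About 160 g. Grip it across its 28 mm width. The point is on its centre line, 34 mm above its underside; z up. Either end may face either way.
- blue_dock: Loading dock for the blue carrier: a fixed flat grey metal plate 4 mm thick and 66 mm wide with a blue painted outline, inside 108 mm (x) by 48 mm (y); the carrier's long side goes along the dock's x axis. A blue marker bar 14 mm thick and 50 mm wide, top 18 mm above the table, crosses the +x end, 67 to 81 mm from the origin. Origin: middle of the outline, at table height (4 mm below the plate's top).
- green_carrier_center (a point): Loose tube carrier with green caps: a black block 84 mm long (its x axis), 28 mm wide (its y axis) and 46 mm high, standing on its underside, with a row of four short green-capped tubes fixed in its top (caps 16 mm across, tops 74 mm above the underside) and a green stripe on each long side. About 160 g. Grip it across its 28 mm width. The point is on its centre line, 34 mm above its underside; z up. Either end may face either way.
- green_dock: Loading dock for the green carrier: a fixed flat grey metal plate 4 mm thick and 66 mm wide with a green painted outline, inside 108 mm (x) by 48 mm (y); the carrier's long side goes along the dock's x axis. A green marker bar 14 mm thick and 50 mm wide, top 18 mm above the table, crosses the +x end, 67 to 81 mm from the origin. Origin: middle of the outline, at table height (4 mm below the plate's top).
- disc_pack_post (a point): Loose yellow disc pack: a round stack 56 mm across and 22 mm high with thin white lines round it, and on top an upright yellow grip post 24 mm across and 40 mm high with a black band. Stands upright, 62 mm high in all, about 120 g. Grip it by the post. The point is half-way up the post, 42 mm above the pack's underside and 20 mm above the top of the stack; z up.
- magazine: Spring-fed magazine: a fixed upright grey tube with a yellow rim, 90 mm across outside, 70 mm inside, rim 50 mm above the table. A round aluminium follower plate fills the bore, its top 4 mm below the rim when fully up. Origin: on the tube's axis, at table height; z up.
- follower (a joint): How far the follower plate in the magazine is pushed down, in m: 0 is fully up (top 46 mm above the table), 0.018 is fully down on its stop (top 28 mm above the table; a disc pack standing on it then has the top of its stack flush with the rim). Spring and brake resist with 5 to 7 N; the brake keeps it where it is left.
Mind the look-alikes: they are no part of the job. Leave any blue or red look-alike of the part that bears disc_pack_post alone. What is shaped like the red_dock but turquoise is not meant.

How it is judged:
By the outcome, as a careful person would: the job done as asked, in the order asked, and still so for the second after the job is handed in, with the robot touching nothing.
It also fails if it takes over 115 s, if anything falls off the work surface, if the arm or the gripper's body presses on something with over 40 N, if the wrist force passes 120 N, or if a joint passes its speed limit or range.

## Working session

There is one attempt and no reset: what is moved stays moved. The work goes in short steps, Python scripts to look and compute and a tool call to move; the robot and the scene stay as the last step left them, time stands still between calls to the robot, and variables do not carry over. Pictures are saved under pics/ and viewed, and the job is handed in when it is done.

Besides the shell and the picture viewer there is one more tool, called after "Call:" as a command line: name --pt "numbers of a row" for each row, then --argument value for the rest. arm_command: Moves the arm, as the interface text tells. Its arguments: {"type":"object","properties":{"increments":{"type":"array","items":{"type":"array","items":{"type":"number"}}},"squeeze":{"type":"number"}},"required":["increments"]}

```bash
ls; mkdir -p pics; python3 - <<'E'
from plant import r
import cv2, numpy as np
print(r.get_obs())
for n in ["side","top","wrist"]:
    d=r.get_image(n); cv2.imwrite(f"pics/{n}0.png",d["pixels"][:,:,::-1]); print(n,{k:v for k,v in d.items() if k!="pixels"})
E
```

```text
pics
{'clock': 0.0, 'joint_positions': array([-1.40258441e+00,  4.91546243e-01,  1.55946730e+00,  5.99270323e-06,
        1.09171449e+00, -1.05603337e-01]), 'qd': array([-3.03363483e-05, -4.92055419e-04, -6.93129768e-05, -4.88112022e-05,
       -2.94425734e-05, -1.91973406e-04]), 'effort': array([-2.34404724e-03, -6.18449807e+01, -2.61591536e+01, -1.27070880e-04,
        4.13702888e-03, -3.08850827e-05]), 'eef_pos': array([ 0.16898517, -0.60147439,  0.23072987]), 'ee_rot': array([-3.11107231e+00, -4.28606413e-01,  4.74562941e-05]), 'force': array([-0.61806136,  0.03794527, -0.89623608]), 'torque': array([ 0.00887192,  0.00425401, -0.00140166]), 'gripper_width': 0.9968525993430357}
side {'fovy': 46.729183639896846, 'cx': 279.3678486237113, 'cy': 213.87960694377074, 'extrinsics': array([[-0.94967465,  0.23869274, -0.20283943,  0.23379459],
       [-0.31322866, -0.72865356,  0.60905813,  0.69189557],
       [-0.00242192,  0.64194219,  0.76674922,  0.9693127 ],
       [ 0.        ,  0.        ,  0.        ,  1.        ]])}
top {'fovy': 43.79528592186819, 'cx': 283.4145173263823, 'cy': 203.48274199969399, 'extrinsics': array([[ 0.00902351,  0.99931256, -0.03595799,  0.39882138],
       [-0.99991778,  0.00934493,  0.00878074,  0.00454148],
       [ 0.00911073,  0.0358758 ,  0.99931473,  1.67788402],
       [ 0.        ,  0.        ,  0.        ,  1.        ]])}
wrist {'fovy': 66.58874562557074, 'cx': 271.29346894065566, 'cy': 209.9717869890265, 'extrinsics': array([[ 0.27032692,  0.91358584,  0.30378326,  0.2469436 ],
       [-0.96276778,  0.25692629,  0.08406595, -0.58010747],
       [-0.00124844, -0.31519802,  0.94902511,  0.37295093],
       [ 0.        ,  0.        ,  0.        ,  1.        ]])}
```

View pics/top0.png

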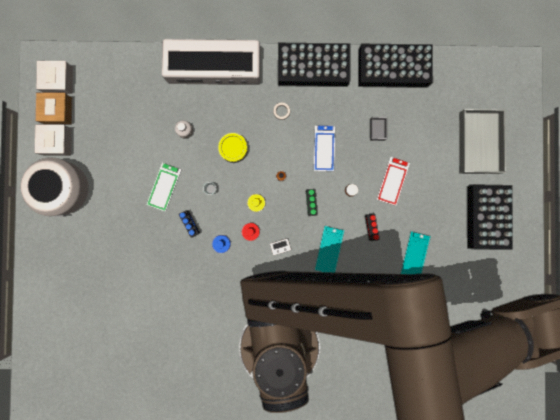

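View pics/side0.png

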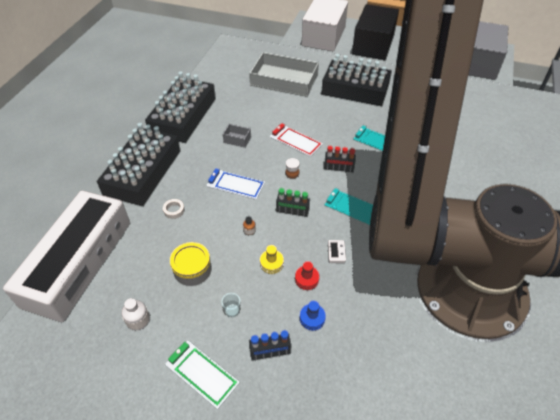

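View pics/wrist0.png

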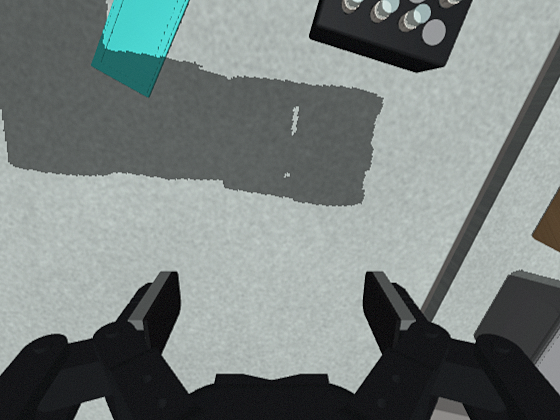

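```bash
cat > h.py <<'E'
import numpy as np, cv2
from plant import r
def K(d):
    f=d["pixels"].shape[0]/2/np.tan(np.radians(d["fovy"])/2)
    return f,d["cx"],d["cy"]
def unproj(d,u,v,z):
    f,cx,cy=K(d);T=d["extrinsics"]
    ray=T[:3,:3]@np.array([(u-cx)/f,-(v-cy)/f,-1.]);o=T[:3,3]
    return o+ray*(z-o[2])/ray[2]
def proj(d,P):
    f,cx,cy=K(d);T=d["extrinsics"]
    p=T[:3,:3].T@(np.asarray(P,float)-T[:3,3])
    return np.array([cx+f*p[0]/-p[2],cy+f*p[1]/p[2]])
def crop(d,u0,v0,u1,v1,s,name):
    c=d["pixels"][v0:v1,u0:u1,::-1]
    cv2.imwrite("pics/"+name,cv2.resize(c,None,fx=s,fy=s,interpolation=cv2.INTER_CUBIC))
E
python3 - <<'E'
from h import *
t=r.get_image("top");s=r.get_image("side")
import pickle;pickle.dump((t,s),open("ts0.pkl","wb"))
crop(t,140,120,300,260,5,"topA.png");crop(t,270,110,430,250,5,"topB.png")
E
```

```text
(no output)
```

View pics/topA.png

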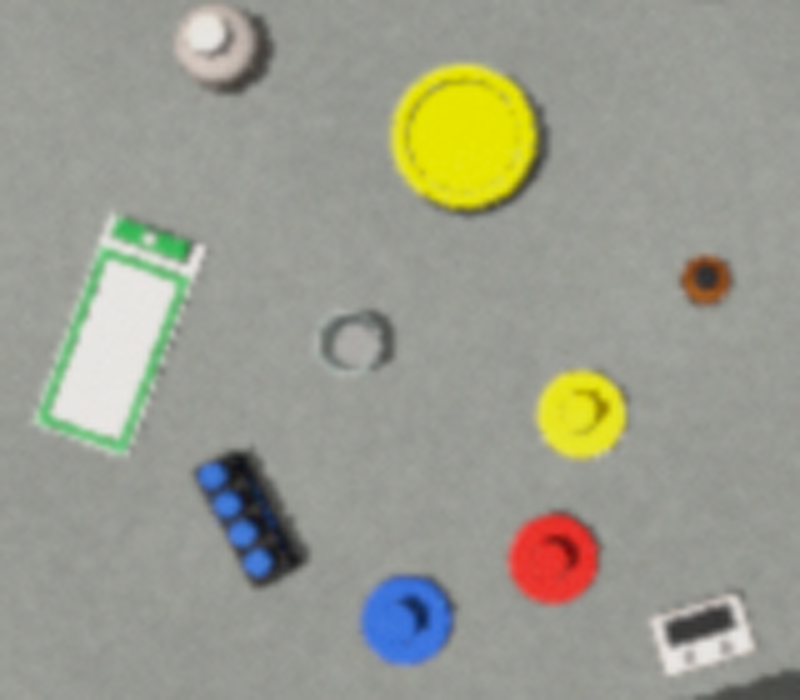

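View pics/topB.png

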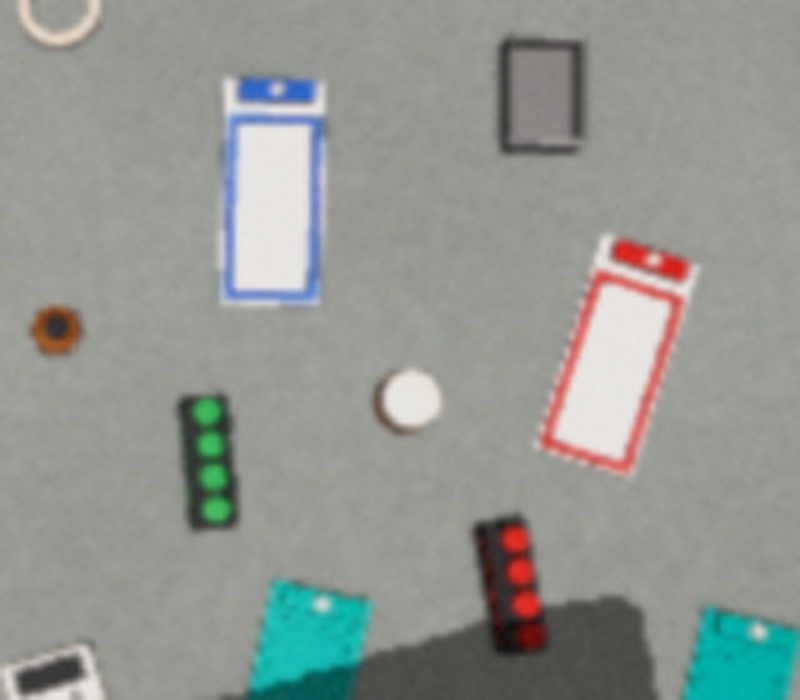

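```bash
python3 - <<'E'
from h import *
import pickle;t,s=pickle.load(open("ts0.pkl","rb"))
crop(s,110,220,350,420,3,"sideA.png");crop(s,190,110,390,260,4,"sideB.png")
E
```

```text
(no output)
```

View pics/sideA.png

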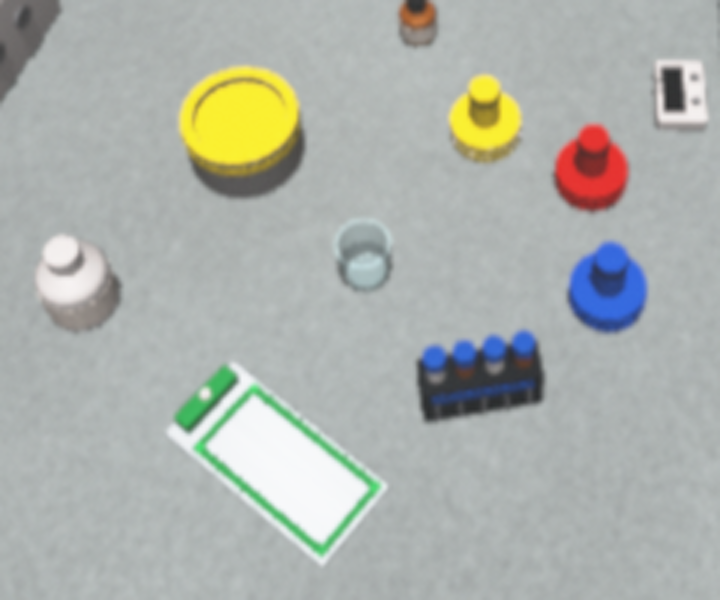

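View pics/sideB.png

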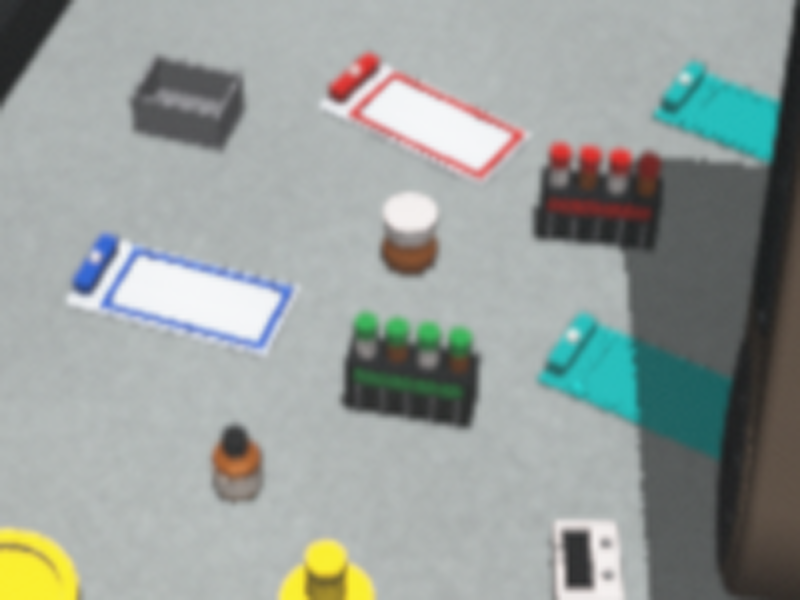

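```bash
python3 - <<'E'
from h import *
import pickle;t,s=pickle.load(open("ts0.pkl","rb"))
C={'tA':(t,140,120,5),'tB':(t,270,110,5),'sA':(s,110,220,3),'sB':(s,190,110,4)}
def W(c,pts,z):
    d,u0,v0,k=C[c]
    return np.array([unproj(d,u0+(x+.5)/k-.5,v0+(y+.5)/k-.5,z) for x,y in pts])
def rep(n,P,ends=None):
    m=P.mean(0); 
    print(n,m.round(4),'r',np.hypot(*m[:2]).round(3))
    return m
def line(P): d=P[0]-P[-1]; return np.degrees(np.arctan2(d[1],d[0])).round(1),np.linalg.norm(d).round(4)
for n,c,p in [('blueC','tA',[(211,475),(227,504),(243,532),(259,563)]),('blueC','sA',[(433,358),(464,354),(494,348),(524,344)]),
 ('greenC','tB',[(207,411),(210,444),(213,476),(216,510)]),('greenC','sB',[(366,323),(397,329),(428,334),(460,339)]),
 ('redC','tB',[(515,539),(520,571),(525,603),(531,636)]),('redC','sB',[(560,154),(590,156),(620,160),(650,164)])]:
    z=.074 if c[0]=='t' else .072
    P=W(c,p,z);rep(n,P);print(line(P))
for n,c,p in [('greenD','tA',[(107,250),(190,277),(122,447),(43,418)]),('greenD','sA',[(196,449),(254,387),(384,486),(322,556)]),
 ('blueD','tB',[(231,117),(322,119),(316,299),(226,297)]),('blueD','sB',[(103,304),(137,247),(295,289),(264,348)]),
 ('redD','tB',[(601,275),(683,297),(629,468),(545,442)]),('redD','sB',[(350,110),(390,72),(525,134),(480,177)])]:
    P=W(c,p,.004);rep(n,P); q=[(P[0]+P[1])/2,(P[2]+P[3])/2];print(line(q),np.linalg.norm(P[0]-P[1]))
rep('pack post top',W('tA',[(583,411)],.062));rep('pack stack',W('tA',[(582,414)],.022))
rep('pack post top',W('sA',[(485,88)],.062))
rep('mag',W('tA',[(465,137)],.05));rep('mag',W('sA',[(240,116)],.05))
E
```

```text
blueC [0.393  0.2864 0.074 ] r 0.486
(np.float64(29.4), np.float64(0.0615))
blueC [0.3905 0.2876 0.072 ] r 0.485
(np.float64(27.6), np.float64(0.061))
greenC [ 0.463  -0.0971  0.074 ] r 0.473
(np.float64(5.6), np.float64(0.0611))
greenC [ 0.4612 -0.0977  0.072 ] r 0.471
(np.float64(5.1), np.float64(0.0601))
redC [ 0.3867 -0.2889  0.074 ] r 0.483
(np.float64(9.6), np.float64(0.0603))
redC [ 0.3844 -0.2895  0.072 ] r 0.481
(np.float64(8.7), np.float64(0.0609))
greenD [0.5013 0.3768 0.004 ] r 0.627
(np.float64(-20.3), np.float64(0.116)) 0.05600569234216172
greenD [0.4972 0.3775 0.004 ] r 0.624
(np.float64(-19.0), np.float64(0.1173)) 0.05645364224321675
blueD [ 0.6288 -0.1405  0.004 ] r 0.644
(np.float64(-1.4), np.float64(0.1165)) 0.05873047646558658
blueD [ 0.6266 -0.143   0.004 ] r 0.643
(np.float64(-1.8), np.float64(0.1183)) 0.05783380221240339
redD [ 0.5261 -0.3605  0.004 ] r 0.638
(np.float64(-17.9), np.float64(0.1148)) 0.05468124619312829
redD [ 0.5245 -0.3629  0.004 ] r 0.638
(np.float64(-18.3), np.float64(0.1201)) 0.0528761690120843
pack post top [0.4614 0.0746 0.062 ] r 0.467
pack stack [0.461  0.0769 0.022 ] r 0.467
pack post top [0.4584 0.0768 0.062 ] r 0.465
mag [0.6327 0.1507 0.05  ] r 0.65
mag [0.6308 0.1519 0.05  ] r 0.649
```

```bash
cat >> h.py <<'E'
from scipy.spatial.transform import Rotation as Ro
def plan(x,y,z,yaw):
    o=r.get_obs(); R=Ro.from_rotvec(o["ee_rot"]); p=o["eef_pos"]
    a=np.radians(yaw)
    Rt=Ro.from_matrix(np.array([[np.cos(a),np.sin(a),0],[np.sin(a),-np.cos(a),0],[0,0,-1.]]))
    rv=(R.inv()*Rt).as_rotvec(degrees=True)/6
    d=R.inv().apply(np.array([x,y,z])-p)/.03
    print("inc",np.round(np.r_[rv,d],2).tolist(),"len",np.linalg.norm(d)*30)
def st():
    o=r.get_obs(); R=Ro.from_rotvec(o["ee_rot"]).as_matrix()
    print("t",round(o["clock"],2),"p",o["eef_pos"].round(4),"yaw",np.degrees(np.arctan2(R[1,0],R[0,0])).round(2),"tilt",np.degrees(np.arccos(-R[2,2])).round(2),"F",o["force"].round(1),"w",round(o["gripper_width"],3),"q",o["joint_positions"].round(2))
E
python3 - <<'E'
from h import *
st();plan(.3855,-.289,.2,9.2);print(r.pinch_z)
E
```

```text
t 0.25 p [ 0.169  -0.6016  0.2311] yaw 15.69 tilt 0.02 F [ 0.1 -0.2 -0.2] w 0.999 q [-1.4   0.49  1.56 -0.    1.09 -0.11]
inc [-0.0, -0.0, 1.08, 9.77, -8.08, 1.04] len 381.55658819269286
0.0187
```

Call:
arm_command --pt "0 0 0.3 2 -1.6 0.2 0.5" --pt "0 0 0.5 3.2 -2.6 0.4 0.5" --pt "0 0 0.6 4.4 -3.6 0.5 0.5" --pt "0 0 0.7 5.6 -4.6 0.6 0.5" --pt "0 0 0.8 6.8 -5.6 0.8 0.5" --pt "0 0 0.9 8.0 -6.6 0.9 0.5" --pt "0 0 1.0 9.0 -7.5 1.0 0.5" --pt "0 0 1.08 9.77 -8.08 1.04 0.5" --pt "0 0 1.08 9.77 -8.08 1.04 0.5" --pt "0 0 1.08 9.77 -8.08 1.04 0.5"

```text
clock: 1.08
eef_pos: [0.3876, -0.2847, 0.1999]
ee_rot: [-3.13, -0.257, 0.0]
force: [0.1, -0.0, 0.2]
gripper_width: 0.751
```

```bash
python3 - <<'E'
from h import *
st();plan(.3855,-.289,.01,9.2)
w=r.get_image("wrist");cv2.imwrite("pics/w1.png",w["pixels"][:,:,::-1])
for P in [(.3855,-.289,.074),(.525,-.362,.004),(.3,-.3,0)]: print(proj(w,P))
import pickle;pickle.dump(w,open("w1.pkl","wb"))
E
```

```text
t 1.08 p [ 0.3876 -0.2847  0.1999] yaw 9.4 tilt 0.06 F [ 0.1 -0.   0.2] w 0.751 q [-0.77  0.33  1.94  0.    0.87  0.63]
inc [-0.01, -0.0, 0.03, -0.09, 0.14, 6.33] len 189.95287938345783
[275.57746152 204.1252046 ]
[373.92244966  57.61821069]
[271.93397787 255.0329964 ]
```

View pics/w1.png

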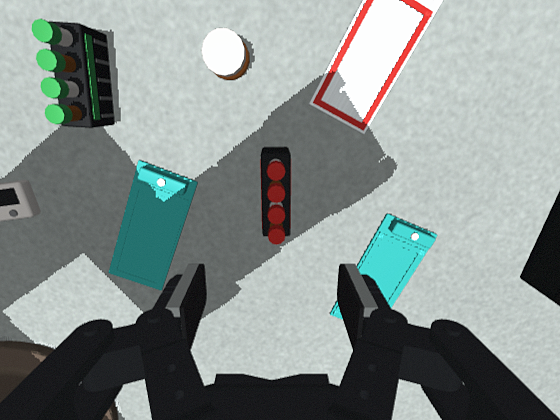

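Call:
arm_command --pt "0 0 0 -0.09 0.14 0.8 0.5" --pt "0 0 0 -0.09 0.14 1.8 0.5" --pt "0 0 0 -0.09 0.14 2.8 0.5" --pt "0 0 0 -0.09 0.14 3.8 0.5" --pt "0 0 0 -0.09 0.14 4.8 0.5" --pt "0 0 0 -0.09 0.14 5.6 0.5" --pt "0 0 0 -0.09 0.14 6.1 0.5" --pt "0 0 0 -0.09 0.14 6.33 0.5" --pt "0 0 0 -0.09 0.14 6.33 0.5" --pt "0 0 0 -0.09 0.14 6.33 0" --squeeze 50

```text
clock: 1.97
eef_pos: [0.3836, -0.2944, 0.0105]
ee_rot: [3.131, 0.251, 0.0]
force: [-0.0, -1.0, -0.4]
gripper_width: 0.628
```

Call:
arm_command --pt "0 0 0 0 0 0 -1" --pt "0 0 0 0 0 0 -1" --pt "0 0 0 0 0 0 -1" --pt "0 0 0 0 0 0 -1" --pt "0 0 0 0 0 0 -1" --pt "0 0 0 0 0 0 -1" --pt "0 0 0 0 0 0 -1" --pt "0 0 0 0 0 0 -1" --squeeze 50

```text
clock: 2.63
eef_pos: [0.3839, -0.2941, 0.0114]
ee_rot: [3.13, 0.252, 0.002]
force: [-2.9, -0.8, 6.0]
gripper_width: 0.317
```

```bash
python3 - <<'E'
from h import *
st()
w=r.get_image("wrist");cv2.imwrite("pics/w2.png",w["pixels"][:,:,::-1])
w=r.get_image("side");crop(w,250,110,450,260,4,"s2.png")
E
```

```text
t 2.63 p [ 0.3839 -0.2941  0.0114] yaw 9.22 tilt 0.11 F [-2.9 -0.8  6. ] w 0.317 q [-0.79  0.66  2.08 -0.    0.4   0.62]
```

View pics/w2.png

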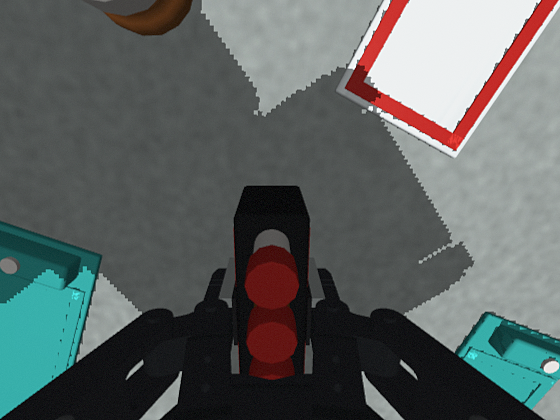

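View pics/s2.png

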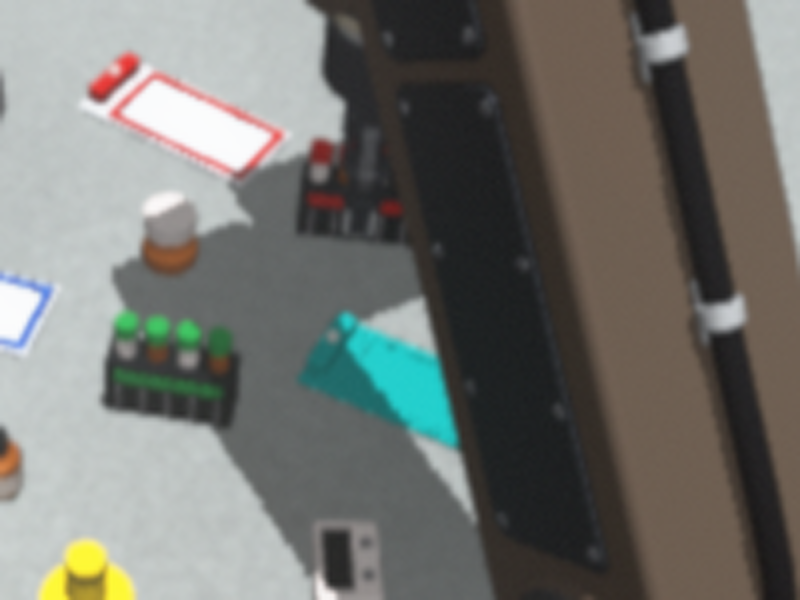

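```bash
python3 - <<'E'
from h import *
plan(.384,-.294,.1,9.2);plan(.5227,-.3613,.1,-18.1)
E
```

```text
inc [0.02, -0.01, 0.0, 0.01, 0.0, -2.95] len 88.63184781132394
inc [0.01, -0.01, 4.55, 4.21, 2.96, -2.94] len 177.83407395214837
```

Call:
arm_command --pt "0 0 0 0 0 -0.4 -1" --pt "0 0 0 0 0 -1.2 -1" --pt "0 0 0 0 0 -2.0 -1" --pt "0 0 0.4 0.4 0.3 -2.7 -1" --pt "0 0 1.2 1.1 0.8 -2.95 -1" --pt "0 0 2.0 1.9 1.3 -2.95 -1" --pt "0 0 2.9 2.7 1.9 -2.95 -1" --pt "0 0 3.7 3.5 2.4 -2.95 -1" --pt "0 0 4.3 4.0 2.8 -2.95 -1" --pt "0 0 4.55 4.21 2.96 -2.95 -1"

```text
clock: 3.57
eef_pos: [0.5247, -0.3621, 0.0995]
ee_rot: [3.1, -0.498, 0.003]
force: [-0.3, 0.7, -0.3]
gripper_width: 0.322
```

Call:
arm_command --pt "0 0 0 0 0 0 -1" --pt "0 0 0 0 0 0 -1" --pt "0 0 0 0 0 0 -1" --pt "0 0 0 0 0 0 -1"

```text
clock: 3.9
eef_pos: [0.5219, -0.3608, 0.0991]
ee_rot: [3.103, -0.493, -0.0]
force: [-0.3, 0.7, -1.7]
gripper_width: 0.325
```

```bash
python3 - <<'E'
from h import *
st();plan(.5227,-.3613,.0155,-18.1)
w=r.get_image("wrist");cv2.imwrite("pics/w3.png",w["pixels"][:,:,::-1])
c=np.array([.525,-.362,.004]);a=np.radians(-18.1);ex=np.array([np.cos(a),np.sin(a),0]);ey=np.array([-np.sin(a),np.cos(a),0])
for sx,sy in [(1,1),(1,-1),(-1,-1),(-1,1)]: print(proj(w,c+sx*.058*ex+sy*.028*ey).round(1))
E
```

```text
t 3.9 p [ 0.5219 -0.3608  0.0991] yaw -18.05 tilt 0.01 F [-0.3  0.7 -1.7] w 0.325 q [-0.71  0.65  1.66 -0.    0.83  1.18]
inc [0.0, 0.0, 0.01, 0.03, 0.01, 2.79] len 83.58321147740247
[232.4 132.4]
[309.9 132.4]
[304.5 274.4]
[237.6 274.4]
```

View pics/w3.png

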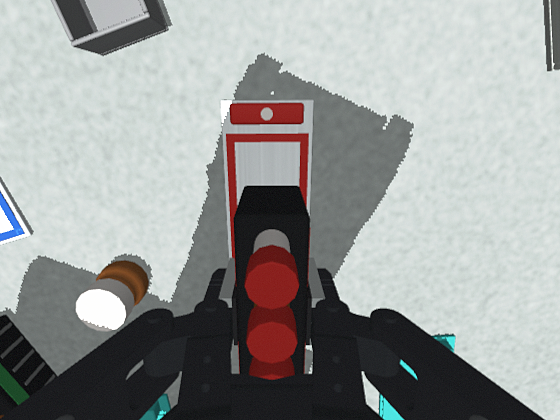

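Call:
arm_command --pt "0 0 0 0.01 -0.04 0.4 -1" --pt "0 0 0 0.01 -0.04 1.0 -1" --pt "0 0 0 0.01 -0.04 1.6 -1" --pt "0 0 0 0.01 -0.04 2.1 -1" --pt "0 0 0 0.01 -0.04 2.4 -1" --pt "0 0 0 0.01 -0.04 2.6 -1" --pt "0 0 0 0.01 -0.04 2.7 -1" --pt "0 0 0 0.01 -0.04 2.75 -1" --pt "0 0 0 0.01 -0.04 2.75 -1" --pt "0 0 0 0.01 -0.04 2.75 -1"

```text
clock: 4.78
eef_pos: [0.5234, -0.3603, 0.0168]
ee_rot: [3.102, -0.494, 0.001]
force: [-0.0, 0.0, -2.2]
gripper_width: 0.319
```

```bash
python3 - <<'E'
from h import *
st()
w=r.get_image("side");crop(w,200,90,400,240,4,"s4.png")
E
```

```text
t 4.78 p [ 0.5234 -0.3603  0.0168] yaw -18.09 tilt 0.06 F [-0.   0.  -2.2] w 0.319 q [-0.71  0.77  1.7  -0.    0.68  1.18]
```

View pics/s4.png

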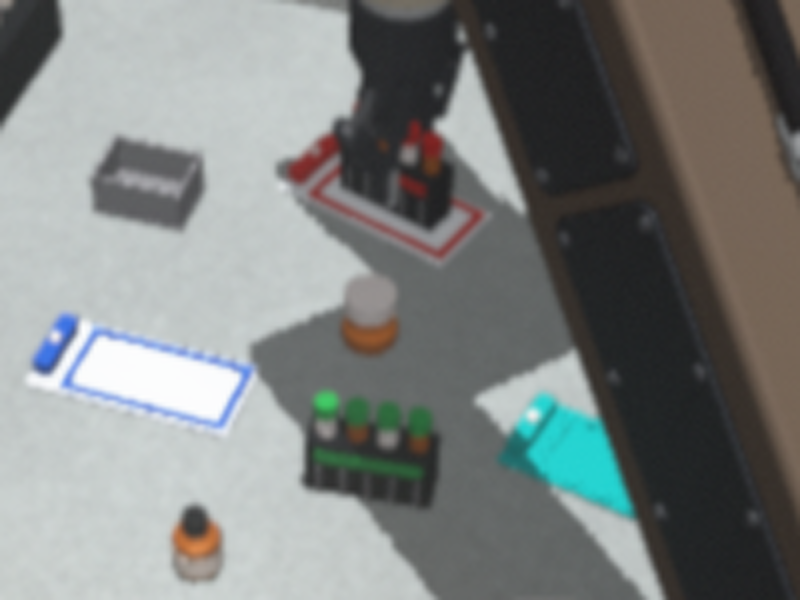

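Call:
arm_command --pt "0 0 0 0 0 0.03 -1" --pt "0 0 0 0 0 0.05 -1" --pt "0 0 0 0 0 0.05 -1"

```text
clock: 5.08
eef_pos: [0.5234, -0.3603, 0.0154]
ee_rot: [3.102, -0.494, 0.001]
force: [-1.6, 0.6, 5.1]
gripper_width: 0.319
```

Contact (force turned upward). Release and retreat.

Call:
arm_command --pt "0 0 0 0 0 0 -0.3" --pt "0 0 0 0 0 0 -0.2" --pt "0 0 0 0 0 0 0" --pt "0 0 0 0 0 0 0.2" --pt "0 0 0 0 0 0 0.2" --pt "0 0 0 0 0 -1 0.2" --pt "0 0 0 0 0 -2 0.2" --pt "0 0 0 0 0 -3.2 0.2" --pt "0 0 0 0 0 -4.4 0.3" --pt "0 0 0 0 0 -4.5 0.3"

```text
clock: 5.92
eef_pos: [0.525, -0.3615, 0.1561]
ee_rot: [3.098, -0.493, 0.012]
force: [1.0, -0.3, 0.2]
gripper_width: 0.647
```

Call:
arm_command --pt "0 0 0 0 0 0 0.3" --pt "0 0 0 0 0 0 0.3"

```text
clock: 6.08
eef_pos: [0.523, -0.3599, 0.1493]
ee_rot: [-3.103, 0.494, 0.0]
force: [0.1, 0.1, -0.1]
gripper_width: 0.653
```

```bash
python3 - <<'E'
from h import *
st();plan(.392,.287,.16,28.5)
w=r.get_image("wrist");cv2.imwrite("pics/w5.png",w["pixels"][:,:,::-1])
E
```

```text
t 6.08 p [ 0.523  -0.3599  0.1493] yaw -18.09 tilt 0.01 F [ 0.1  0.1 -0.1] w 0.653 q [-0.71  0.59  1.62 -0.    0.93  1.18]
inc [-0.0, 0.0, -7.77, -10.85, -19.14, -0.35] len 660.1151123128398
```

View pics/w5.png

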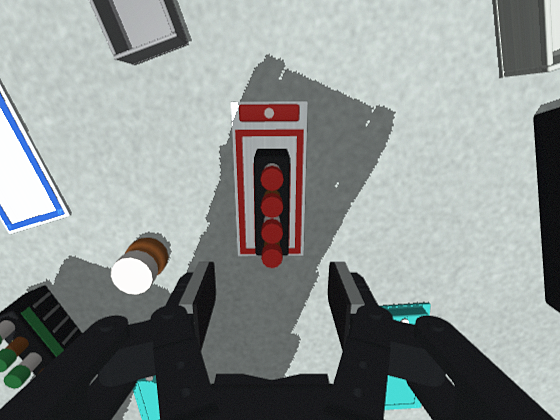

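```bash
python3 - <<'E'
from h import *
w=r.get_image("wrist")
for p in [(272,178),(272,205),(272,231),(272,258)]:print(unproj(w,*p,.078).round(4))
plan(.53,-.02,.18,5)
E
```

```text
[ 0.554  -0.3708  0.078 ]
[ 0.5358 -0.3648  0.078 ]
[ 0.5172 -0.3587  0.078 ]
[ 0.4967 -0.3521  0.078 ]
inc [-0.01, 0.02, -3.85, -3.29, -10.84, -1.04] len 341.26860867305123
```

Call:
arm_command --pt "0 0 -0.3 -0.3 -0.8 -0.3 0.5" --pt "0 0 -0.8 -0.6 -2.0 -0.6 0.5" --pt "0 0 -1.2 -1.0 -3.3 -1.0 0.5" --pt "0 0 -1.7 -1.4 -4.6 -1.0 0.5" --pt "0 0 -2.2 -1.8 -5.9 -1.0 0.5" --pt "0 0 -2.6 -2.2 -7.2 -1.0 0.5" --pt "0 0 -3.1 -2.6 -8.5 -1.0 0.5" --pt "0 0 -3.5 -2.9 -9.7 -1.0 0.5" --pt "0 0 -3.8 -3.2 -10.6 -1.0 0.5" --pt "0 0 -3.85 -3.29 -10.84 -1.0 0.5"

```text
clock: 7.02
eef_pos: [0.5296, -0.0168, 0.1785]
ee_rot: [-3.137, -0.145, 0.004]
force: [-0.2, 0.1, -0.1]
gripper_width: 0.75
```

```bash
python3 - <<'E'
from h import *
st();plan(.392,.287,.16,28.5)
E
```

```text
t 7.02 p [ 0.5296 -0.0168  0.1785] yaw 5.28 tilt 0.15 F [-0.2  0.1 -0.1] w 0.75 q [-0.16  0.42  1.85  0.    0.87  1.32]
inc [-0.01, 0.02, -3.87, -3.64, -10.5, 0.63] len 334.0053611588548
```

Call:
arm_command --pt "0 0 -0.3 -0.3 -0.8 0.1 0.5" --pt "0 0 -0.8 -0.7 -2.0 0.1 0.5" --pt "0 0 -1.2 -1.1 -3.3 0.2 0.5" --pt "0 0 -1.7 -1.6 -4.6 0.3 0.5" --pt "0 0 -2.2 -2.0 -5.9 0.4 0.5" --pt "0 0 -2.6 -2.5 -7.2 0.5 0.5" --pt "0 0 -3.1 -2.9 -8.5 0.6 0.5" --pt "0 0 -3.5 -3.3 -9.6 0.6 0.5" --pt "0 0 -3.8 -3.6 -10.3 0.6 0.5" --pt "0 0 -3.87 -3.64 -10.5 0.63 0.5"

```text
clock: 7.85
eef_pos: [0.3925, 0.2858, 0.1598]
ee_rot: [3.045, 0.772, -0.003]
force: [0.2, -0.3, -0.1]
gripper_width: 0.751
```

Call:
arm_command --pt "0 0 0 0 0 0 0.5" --pt "0 0 0 0 0 0 0.5" --pt "0 0 0 0 0 0 0.5"

```text
clock: 8.1
eef_pos: [0.3947, 0.2828, 0.1604]
ee_rot: [3.047, 0.763, -0.001]
force: [-0.4, -0.1, 0.2]
gripper_width: 0.749
```

```bash
python3 - <<'E'
from h import *
st();plan(.392,.287,.01,28.5)
w=r.get_image("wrist");cv2.imwrite("pics/w6.png",w["pixels"][:,:,::-1])
import pickle;pickle.dump(w,open("w6.pkl","wb"));print(proj(w,(.392,.287,.074)))
E
```

```text
t 8.1 p [0.3947 0.2828 0.1604] yaw 28.11 tilt 0.05 F [-0.4 -0.1  0.2] w 0.749 q [ 0.49  0.39  1.97 -0.    0.78  1.57]
inc [0.0, 0.01, -0.06, -0.01, -0.17, 5.01] len 150.4526622133232
[264.45251975 216.53560473]
```

View pics/w6.png

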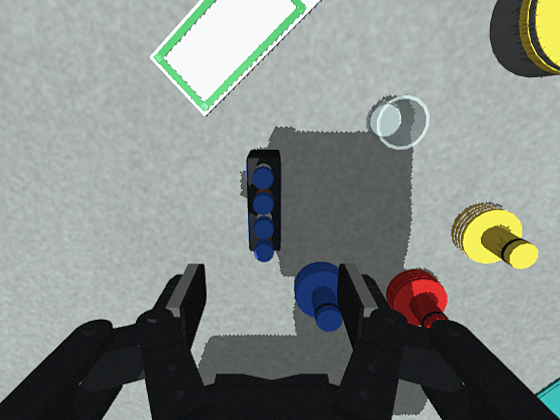

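```bash
python3 - <<'E'
from h import *
import pickle;w=pickle.load(open("w6.pkl","rb"))
c=unproj(w,263,214.5,.074);d=unproj(w,319,287,.022);print(c,d)
e1=unproj(w,263,176,.074);e2=unproj(w,264,252,.074);print(np.degrees(np.arctan2(*(e1-e2)[[1,0]])))
a=np.radians(28.1);print((d-c)[:2]@np.array([[np.cos(a),np.sin(a)],[np.sin(a),-np.cos(a)]]).T)
plan(c[0],c[1],.01,28.6)
E
```

```text
[0.39292917 0.28872986 0.074     ] [0.33441032 0.19598899 0.022     ]
28.381395785781795
[-0.0953031   0.05424614]
inc [0.0, 0.01, -0.08, 0.04, -0.2, 5.02] len 150.62731999703288
```

Call:
arm_command --pt "0 0 -0.05 0.04 -0.19 0.7 0.5" --pt "0 0 -0.05 0.04 -0.19 1.6 0.5" --pt "0 0 -0.05 0.04 -0.19 2.6 0.5" --pt "0 0 -0.05 0.04 -0.19 3.5 0.5" --pt "0 0 -0.05 0.04 -0.19 4.2 0.5" --pt "0 0 -0.05 0.04 -0.19 4.7 0.5" --pt "0 0 -0.05 0.04 -0.19 4.95 0.5" --pt "0 0 -0.05 0.04 -0.19 5.02 0.5" --pt "0 0 -0.05 0.04 -0.19 5.02 0.2" --pt "0 0 -0.05 0.04 -0.19 5.02 0"

```text
clock: 8.98
eef_pos: [0.393, 0.2894, 0.0109]
ee_rot: [-3.045, -0.773, -0.002]
force: [-1.0, 0.1, -0.4]
gripper_width: 0.507
```

Call:
arm_command --pt "0 0 0 0 0 0 -1" --pt "0 0 0 0 0 0 -1" --pt "0 0 0 0 0 0 -1" --pt "0 0 0 0 0 0 -1" --pt "0 0 0 0 0 0 -1" --pt "0 0 0 0 0 0 -1"

```text
clock: 9.48
eef_pos: [0.3929, 0.2897, 0.0112]
ee_rot: [-3.044, -0.774, -0.003]
force: [0.0, -2.0, 7.2]
gripper_width: 0.324
```

```bash
python3 - <<'E'
from h import *
st();plan(.53,.02,.16,10)
plan(.4,.287,.13,28.5)
E
```

```text
t 9.48 p [0.3929 0.2897 0.0112] yaw 28.53 tilt 0.11 F [ 0.  -2.   7.2] w 0.324 q [ 0.5   0.66  2.07 -0.    0.41  1.57]
inc [-0.0, -0.02, 3.09, -0.27, 10.08, -4.96] len 337.15887178049564
inc [0.0, -0.02, 0.01, 0.17, 0.19, -3.96] len 119.0382901557263
```

Call:
arm_command --pt "0 0 0 0 0 -0.5 -1" --pt "0 0 0 0 0 -1.4 -1" --pt "0 0 0 0 0 -2.5 -1" --pt "0 0 0.1 0 0.3 -3.5 -1" --pt "0 0 0.3 0 1.1 -4.4 -1" --pt "0 0 0.6 0 2.1 -4.9 -1" --pt "0 0 1.0 -0.1 3.3 -5.0 -1" --pt "0 0 1.4 -0.1 4.6 -5.0 -1" --pt "0 0 1.8 -0.2 5.9 -5.0 -1" --pt "0 0 2.2 -0.2 7.2 -5.0 -1"

```text
clock: 10.32
eef_pos: [0.4904, 0.0951, 0.161]
ee_rot: [3.114, 0.416, 0.002]
force: [1.6, 1.3, -1.4]
gripper_width: 0.322
```

```bash
python3 - <<'E'
from h import *
st();plan(.628,-.142,.12,-1.6)
E
```

```text
t 10.32 p [0.4904 0.0951 0.161 ] yaw 15.24 tilt 0.06 F [ 1.6  1.3 -1.4] w 0.322 q [ 0.06  0.41  1.94 -0.    0.79  1.36]
inc [0.0, -0.01, 2.81, 2.35, 8.83, 1.37] len 277.2153701049026
```

Call:
arm_command --pt "0 0 0.4 0.3 1.2 0 -1" --pt "0 0 0.8 0.7 2.5 0 -1" --pt "0 0 1.2 1.0 3.8 0 -1" --pt "0 0 1.6 1.3 5.0 0 -1" --pt "0 0 2.0 1.6 6.2 0 -1" --pt "0 0 2.3 1.9 7.2 0.3 -1" --pt "0 0 2.6 2.15 8.1 0.7 -1" --pt "0 0 2.75 2.3 8.6 1.1 -1" --pt "0 0 2.81 2.35 8.83 1.3 -1" --pt "0 0 2.81 2.35 8.83 1.37 -1"

```text
clock: 11.15
eef_pos: [0.6281, -0.1408, 0.1181]
ee_rot: [-3.141, 0.044, 0.002]
force: [0.3, 0.9, -1.2]
gripper_width: 0.32
```

Call:
arm_command --pt "0 0 0 0 0 0 -1" --pt "0 0 0 0 0 0 -1" --pt "0 0 0 0 0 0 -1" --pt "0 0 0 0 0 0 -1"

```text
clock: 11.48
eef_pos: [0.6284, -0.1391, 0.12]
ee_rot: [3.141, -0.04, 0.002]
force: [-0.6, -0.8, -0.9]
gripper_width: 0.318
```

```bash
cat >> h.py <<'E'
def corners(w,x,y,yaw,z=.004):
    c=np.array([x,y,z]);a=np.radians(yaw);ex=np.array([np.cos(a),np.sin(a),0]);ey=np.array([-np.sin(a),np.cos(a),0])
    for sx,sy in [(1,1),(1,-1),(-1,-1),(-1,1)]: print("outer",proj(w,c+sx*.0585*ex+sy*.029*ey).round(1))
E
python3 - <<'E'
from h import *
st();plan(.628,-.142,.0155,-1.6)
w=r.get_image("wrist");cv2.imwrite("pics/w7.png",w["pixels"][:,:,::-1])
corners(w,.628,-.142,-1.6)
E
```

```text
t 11.48 p [ 0.6284 -0.1391  0.12  ] yaw -1.46 tilt 0.06 F [-0.6 -0.8 -0.9] w 0.318 q [-0.32  0.64  1.62 -0.    0.88  1.28]
inc [0.0, -0.01, 0.02, -0.01, 0.1, 3.48] len 104.56215404248265
outer [238.  134.2]
outer [311.5 134.4]
outer [306.1 266.8]
outer [241.9 266.7]
```

View pics/w7.png

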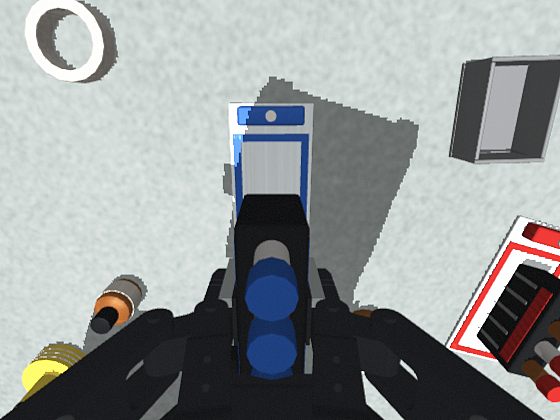

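Call:
arm_command --pt "0 0 0.02 0 0.03 0.4 -1" --pt "0 0 0.02 0 0.03 1.1 -1" --pt "0 0 0.02 0 0.03 1.9 -1" --pt "0 0 0.02 0 0.03 2.6 -1" --pt "0 0 0.02 0 0.03 3.0 -1" --pt "0 0 0.02 0 0.03 3.25 -1" --pt "0 0 0.02 0 0.03 3.4 -1" --pt "0 0 0.02 0 0.03 3.43 -1" --pt "0 0 0.02 0 0.03 3.43 -1" --pt "0 0 0.02 0 0.03 3.43 -1"

```text
clock: 12.37
eef_pos: [0.6288, -0.141, 0.0171]
ee_rot: [3.141, -0.045, 0.002]
force: [-0.1, -1.3, -0.9]
gripper_width: 0.32
```

Call:
arm_command --pt "0 0 0 0 0 0.02 -1" --pt "0 0 0 0 0 0.04 -1" --pt "0 0 0 0 0 0.05 -1"

```text
clock: 12.62
eef_pos: [0.6285, -0.1409, 0.0152]
ee_rot: [3.141, -0.045, 0.001]
force: [-2.0, 0.7, 7.8]
gripper_width: 0.326
```

Call:
arm_command --pt "0 0 0 0 0 0 -0.3" --pt "0 0 0 0 0 0 -0.2" --pt "0 0 0 0 0 0 0" --pt "0 0 0 0 0 0 0.2" --pt "0 0 0 0 0 0 0.2" --pt "0 0 0 0 0 -1 0.2" --pt "0 0 0 0 0 -2 0.2" --pt "0 0 0 0 0 -3.2 0.3" --pt "0 0 0 0 0 -4.4 0.5" --pt "0 0 0 0 0 -4.8 0.5"

```text
clock: 13.45
eef_pos: [0.6298, -0.1412, 0.1639]
ee_rot: [3.139, -0.045, 0.01]
force: [0.2, -0.8, 0.5]
gripper_width: 0.748
```

Call:
arm_command --pt "0 0 0 0 0 0 0.5" --pt "0 0 0 0 0 0 0.5"

```text
clock: 13.62
eef_pos: [0.6282, -0.1408, 0.1587]
ee_rot: [3.141, -0.045, 0.001]
force: [0.2, 0.1, -0.8]
gripper_width: 0.751
```

```bash
python3 - <<'E'
from h import *
st();plan(.462,-.0974,.16,-174.7)
w=r.get_image("wrist");cv2.imwrite("pics/w8.png",w["pixels"][:,:,::-1])
corners(w,.628,-.140,-1.6)
print(proj(w,(.628,-.140,.078)))
E
```

```text
t 13.62 p [ 0.6282 -0.1408  0.1587] yaw -1.65 tilt 0.04 F [ 0.2  0.1 -0.8] w 0.751 q [-0.32  0.59  1.59 -0.    0.96  1.28]
inc [-0.01, -0.0, 28.84, -5.58, -1.29, -0.05] len 171.78663606341308
outer [237.9 130.3]
outer [302.1 130.3]
outer [298.7 248.3]
outer [241.8 248.3]
[269.77341469 219.18376667]
```

View pics/w8.png

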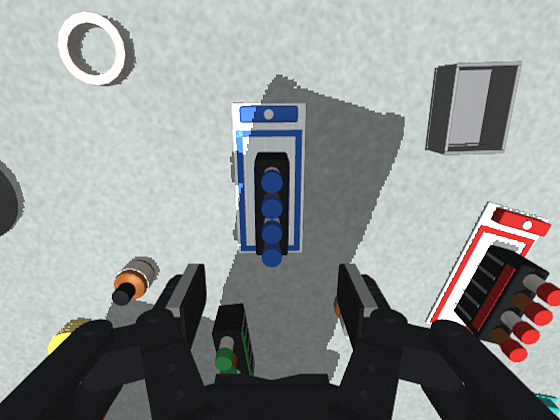

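```bash
python3 - <<'E'
from h import *
plan(.462,-.0974,.16,5.3)
E
```

```text
inc [-0.0, 0.01, -1.16, -5.57, -1.28, -0.07] len 171.3888220391375
```

Call:
arm_command --pt "0 0 -0.2 -0.8 -0.2 -0.05 0.5" --pt "0 0 -0.4 -1.8 -0.4 -0.05 0.5" --pt "0 0 -0.6 -2.9 -0.7 -0.05 0.5" --pt "0 0 -0.9 -4.0 -0.9 -0.05 0.5" --pt "0 0 -1.1 -5.0 -1.1 -0.05 0.5" --pt "0 0 -1.16 -5.57 -1.28 -0.05 0.5" --pt "0 0 -1.16 -5.57 -1.28 -0.05 0.5" --pt "0 0 -1.16 -5.57 -1.28 -0.05 0.5" --pt "0 0 -1.16 -5.57 -1.28 -0.05 0.5" --pt "0 0 -1.16 -5.57 -1.28 -0.05 0.5"

```text
clock: 14.5
eef_pos: [0.4632, -0.0979, 0.1596]
ee_rot: [-3.138, -0.145, 0.001]
force: [0.0, -0.5, -0.7]
gripper_width: 0.75
```

```bash
python3 - <<'E'
from h import *
st();plan(.462,-.0974,.01,5.3)
w=r.get_image("wrist");cv2.imwrite("pics/w9.png",w["pixels"][:,:,::-1])
import pickle;pickle.dump(w,open("w9.pkl","wb"));print(proj(w,(.462,-.0974,.074)))
E
```

```text
t 14.5 p [ 0.4632 -0.0979  0.1596] yaw 5.3 tilt 0.02 F [ 0.  -0.5 -0.7] w 0.75 q [-0.35  0.38  2.   -0.    0.76  1.13]
inc [-0.0, 0.0, -0.0, -0.04, -0.02, 4.99] len 149.59167886821652
[270.09168231 217.93018657]
```

View pics/w9.png

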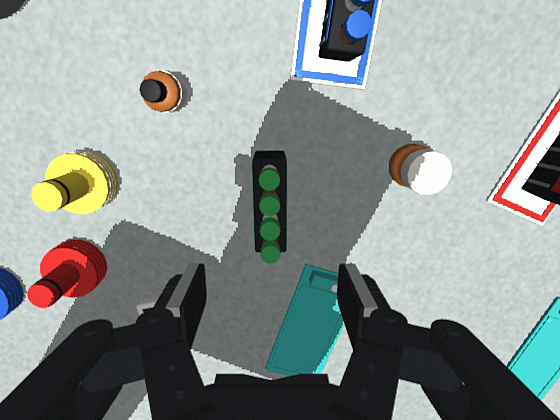

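Call:
arm_command --pt "0 0 0 -0.03 -0.01 0.7 0.5" --pt "0 0 0 -0.03 -0.01 1.6 0.5" --pt "0 0 0 -0.03 -0.01 2.6 0.5" --pt "0 0 0 -0.03 -0.01 3.5 0.5" --pt "0 0 0 -0.03 -0.01 4.2 0.5" --pt "0 0 0 -0.03 -0.01 4.7 0.5" --pt "0 0 0 -0.03 -0.01 4.9 0.5" --pt "0 0 0 -0.03 -0.01 4.99 0.5" --pt "0 0 0 -0.03 -0.01 4.99 0.2" --pt "0 0 0 -0.03 -0.01 4.99 0"

```text
clock: 15.38
eef_pos: [0.4619, -0.0976, 0.011]
ee_rot: [3.138, 0.145, 0.001]
force: [-0.2, -0.4, 0.3]
gripper_width: 0.5
```

Call:
arm_command --pt "0 0 0 0 0 0 -1" --pt "0 0 0 0 0 0 -1" --pt "0 0 0 0 0 0 -1" --pt "0 0 0 0 0 0 -1" --pt "0 0 0 0 0 0 -1" --pt "0 0 0 0 0 0 -1"

```text
clock: 15.88
eef_pos: [0.462, -0.0976, 0.0115]
ee_rot: [3.137, 0.146, 0.003]
force: [-0.6, 0.5, 7.9]
gripper_width: 0.32
```

```bash
python3 - <<'E'
from h import *
st();plan(.54,.1,.18,-8);plan(.462,-.097,.18,5.3)
E
```

```text
t 15.88 p [ 0.462  -0.0976  0.0115] yaw 5.31 tilt 0.12 F [-0.6  0.5  7.9] w 0.32 q [-0.35  0.65  2.11 -0.    0.38  1.13]
inc [0.01, -0.02, 2.22, 3.21, -6.31, -5.62] len 271.1871282608421
inc [0.01, -0.02, 0.0, 0.01, -0.02, -5.62] len 168.54873067522968
```

Call:
arm_command --pt "0 0 0 0 0 -0.5 -1" --pt "0 0 0 0 0 -1.4 -1" --pt "0 0 0 0 0 -2.5 -1" --pt "0 0 0.1 0.2 -0.3 -3.5 -1" --pt "0 0 0.3 0.5 -1.0 -4.4 -1" --pt "0 0 0.7 1.0 -2.0 -4.8 -1" --pt "0 0 1.1 1.6 -3.1 -4.8 -1" --pt "0 0 1.5 2.1 -4.2 -4.8 -1" --pt "0 0 1.9 2.7 -5.3 -4.8 -1" --pt "0 0 2.22 3.2 -6.3 -4.8 -1"

```text
clock: 16.72
eef_pos: [0.54, 0.1018, 0.1552]
ee_rot: [-3.134, 0.223, -0.002]
force: [1.4, -0.5, -2.2]
gripper_width: 0.322
```

```bash
python3 - <<'E'
from h import *
st();plan(.4995,.377,.12,-19.7)
E
```

```text
t 16.72 p [0.54   0.1018 0.1552] yaw -8.12 tilt 0.06 F [ 1.4 -0.5 -2.2] w 0.322 q [ 0.07  0.48  1.83 -0.    0.83  1.78]
inc [-0.0, -0.01, 1.93, -2.64, -8.89, 1.17] len 280.415427327807
```

Call:
arm_command --pt "0 0 0.3 -0.4 -1.2 0 -1" --pt "0 0 0.5 -0.7 -2.5 0 -1" --pt "0 0 0.8 -1.1 -3.8 0 -1" --pt "0 0 1.1 -1.5 -5.0 0 -1" --pt "0 0 1.3 -1.8 -6.2 0 -1" --pt "0 0 1.6 -2.1 -7.2 0.3 -1" --pt "0 0 1.8 -2.4 -8.1 0.7 -1" --pt "0 0 1.9 -2.55 -8.6 1.0 -1" --pt "0 0 1.93 -2.64 -8.89 1.17 -1" --pt "0 0 1.93 -2.64 -8.89 1.17 -1"

```text
clock: 17.55
eef_pos: [0.4974, 0.3758, 0.1184]
ee_rot: [3.095, -0.531, -0.002]
force: [0.6, -0.5, -2.4]
gripper_width: 0.32
```

Call:
arm_command --pt "0 0 0 0 0 0 -1" --pt "0 0 0 0 0 0 -1" --pt "0 0 0 0 0 0 -1" --pt "0 0 0 0 0 0 -1"

```text
clock: 17.88
eef_pos: [0.4989, 0.3739, 0.12]
ee_rot: [-3.095, 0.536, -0.001]
force: [-0.8, 0.4, -1.9]
gripper_width: 0.323
```

```bash
python3 - <<'E'
from h import *
st();plan(.4995,.377,.0155,-19.7)
w=r.get_image("wrist");cv2.imwrite("pics/w10.png",w["pixels"][:,:,::-1])
corners(w,.4995,.377,-19.7)
E
```

```text
t 17.88 p [0.4989 0.3739 0.12  ] yaw -19.66 tilt 0.04 F [-0.8  0.4 -1.9] w 0.323 q [ 0.54  0.61  1.67 -0.    0.86  2.45]
inc [-0.0, -0.01, 0.01, -0.02, -0.1, 3.48] len 104.536382209245
outer [230.3 134.5]
outer [303.8 134.6]
outer [299.6 267. ]
outer [235.5 266.9]
```

View pics/w10.png

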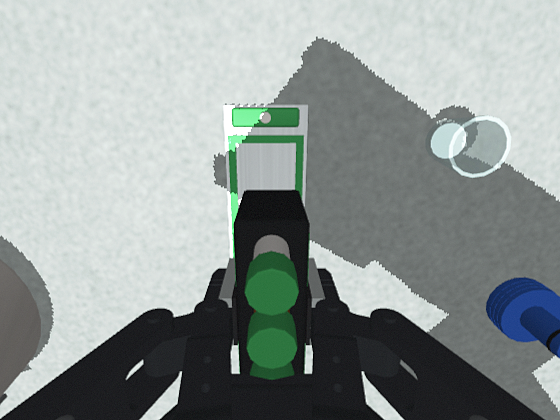

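Call:
arm_command --pt "0 0 0 -0.03 -0.13 0.4 -1" --pt "0 0 0 -0.03 -0.13 1.1 -1" --pt "0 0 0 -0.03 -0.13 1.9 -1" --pt "0 0 0 -0.03 -0.13 2.6 -1" --pt "0 0 0 -0.03 -0.13 3.0 -1" --pt "0 0 0 -0.03 -0.13 3.25 -1" --pt "0 0 0 -0.03 -0.13 3.4 -1" --pt "0 0 0 -0.03 -0.13 3.43 -1" --pt "0 0 0 -0.03 -0.13 3.43 -1" --pt "0 0 0 -0.03 -0.13 3.43 -1"

```text
clock: 18.77
eef_pos: [0.4992, 0.379, 0.0173]
ee_rot: [-3.095, 0.534, -0.002]
force: [-0.3, -0.6, -1.5]
gripper_width: 0.322
```

Call:
arm_command --pt "0 0 0 0 0 0.02 -1" --pt "0 0 0 0 0 0.04 -1" --pt "0 0 0 0 0 0.05 -1"

```text
clock: 19.02
eef_pos: [0.499, 0.3789, 0.0155]
ee_rot: [-3.095, 0.535, -0.001]
force: [-2.2, -1.3, 6.1]
gripper_width: 0.318
```

Call:
arm_command --pt "0 0 0 0 0 0 -0.3" --pt "0 0 0 0 0 0 -0.2" --pt "0 0 0 0 0 0 0" --pt "0 0 0 0 0 0 0.2" --pt "0 0 0 0 0 0 0.2" --pt "0 0 0 0 0 -1 0.2" --pt "0 0 0 0 0 -2 0.2" --pt "0 0 0 0 0 -3.2 0.3" --pt "0 0 0 0 0 -4.4 0.5" --pt "0 0 0 0 0 -4.8 0.5"

```text
clock: 19.85
eef_pos: [0.5, 0.3796, 0.1641]
ee_rot: [-3.092, 0.534, -0.008]
force: [0.1, -0.2, 0.9]
gripper_width: 0.748
```

Call:
arm_command --pt "0 0 0 0 0 0 0.5" --pt "0 0 0 0 0 0 0.5"

```text
clock: 20.02
eef_pos: [0.4987, 0.3787, 0.159]
ee_rot: [-3.095, 0.534, -0.001]
force: [0.3, -0.5, -1.6]
gripper_width: 0.751
```

```bash
python3 - <<'E'
from h import *
st();plan(.460,.076,.16,10)
w=r.get_image("wrist");cv2.imwrite("pics/w11.png",w["pixels"][:,:,::-1])
corners(w,.499,.378,-19.7)
print(proj(w,(.499,.378,.078)))
E
```

```text
t 20.02 p [0.4987 0.3787 0.159 ] yaw -19.59 tilt 0.04 F [ 0.3 -0.5 -1.6] w 0.751 q [ 0.54  0.57  1.63 -0.    0.94  2.46]
inc [-0.0, -0.01, -4.93, 2.17, 9.94, -0.04] len 305.1817193748866
outer [239.7 129.4]
outer [303.9 129.6]
outer [300.  247.6]
outer [243.1 247.5]
[271.66327594 218.20828858]
```

View pics/w11.png

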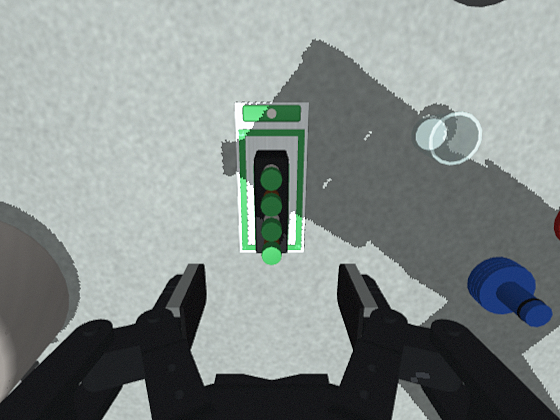

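```bash
python3 - <<'E'
from h import *
plan(.460,.076,.17,-5)
E
```

```text
inc [0.01, 0.01, -2.43, 2.18, 9.93, -0.39] len 305.14903418329385
```

Call:
arm_command --pt "0 0 -0.2 0.2 0.7 -0.3 0.3" --pt "0 0 -0.5 0.4 1.8 -0.39 0.3" --pt "0 0 -0.8 0.7 3.1 -0.39 0.2" --pt "0 0 -1.1 1.0 4.4 -0.39 0.2" --pt "0 0 -1.4 1.2 5.7 -0.39 0.2" --pt "0 0 -1.7 1.5 7.0 -0.39 0.2" --pt "0 0 -2.0 1.8 8.2 -0.39 0.2" --pt "0 0 -2.2 2.0 9.2 -0.39 0.2" --pt "0 0 -2.4 2.15 9.8 -0.39 0.2" --pt "0 0 -2.43 2.18 9.93 -0.39 0.2"

```text
clock: 20.9
eef_pos: [0.4595, 0.0738, 0.1692]
ee_rot: [3.138, -0.14, -0.005]
force: [1.1, 0.6, -0.1]
gripper_width: 0.602
```

Call:
arm_command --pt "0 0 0 0 0 0 0.2" --pt "0 0 0 0 0 0 0.2" --pt "0 0 0 0 0 0 0.2" --pt "0 0 0 0 0 0 0.2" --pt "0 0 0 0 0 0 0.2"

```text
clock: 21.32
eef_pos: [0.4605, 0.077, 0.1705]
ee_rot: [3.139, -0.136, -0.0]
force: [0.5, -0.0, -0.4]
gripper_width: 0.598
```

```bash
python3 - <<'E'
from h import *
st();plan(.460,.076,.028,-5)
w=r.get_image("wrist");cv2.imwrite("pics/w12.png",w["pixels"][:,:,::-1])
import pickle;pickle.dump(w,open("w12.pkl","wb"));print(proj(w,(.460,.076,.062)),proj(w,(.460,.076,.022)),proj(w,(.632,.151,.05)))
E
```

```text
t 21.32 p [0.4605 0.077  0.1705] yaw -4.95 tilt 0.01 F [ 0.5 -0.  -0.4] w 0.598 q [ 0.02  0.35  2.01 -0.    0.78  1.68]
inc [0.0, 0.0, 0.01, -0.01, 0.03, 4.75] len 142.48028427454736
[272.1884227  207.75390782] [272.08586149 194.64047829] [143.86353303 -22.58705019]
```

View pics/w12.png

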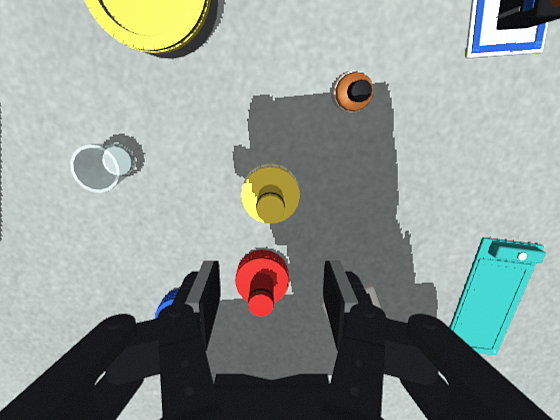

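Call:
arm_command --pt "0 0 0 0 0 0.7 0.2" --pt "0 0 0 0 0 1.6 0.2" --pt "0 0 0 0 0 2.5 0.2" --pt "0 0 0 0 0 3.4 0.2" --pt "0 0 0 0 0 4.0 0.2" --pt "0 0 0 0 0 4.45 0.2" --pt "0 0 0 0 0 4.7 0.2" --pt "0 0 0 0 0 4.75 0.2" --pt "0 0 0 0 0 4.75 0.1" --pt "0 0 0 0 0 4.75 0" --squeeze 60

```text
clock: 22.2
eef_pos: [0.4609, 0.0763, 0.0288]
ee_rot: [3.139, -0.137, 0.002]
force: [1.3, 0.2, -0.3]
gripper_width: 0.496
```

Call:
arm_command --pt "0 0 0 0 0 0 -1" --pt "0 0 0 0 0 0 -1" --pt "0 0 0 0 0 0 -1" --pt "0 0 0 0 0 0 -1" --pt "0 0 0 0 0 0 -1" --pt "0 0 0 0 0 0 -1" --pt "0 0 0 0 0 0 -1" --squeeze 60

```text
clock: 22.78
eef_pos: [0.4609, 0.0762, 0.0291]
ee_rot: [-3.139, 0.137, -0.003]
force: [-1.3, 0.7, 6.7]
gripper_width: 0.264
```

```bash
python3 - <<'E'
from h import *
st();plan(.632,.151,.12,0)
w=r.get_image("wrist");cv2.imwrite("pics/w13.png",w["pixels"][:,:,::-1])
E
```

```text
t 22.78 p [0.4609 0.0762 0.0291] yaw -5.01 tilt 0.1 F [-1.3  0.7  6.7] w 0.264 q [ 0.02  0.61  2.12 -0.    0.41  1.68]
inc [-0.0, -0.02, -0.84, 5.47, -2.98, -3.02] len 207.67211182007077
```

View pics/w13.png

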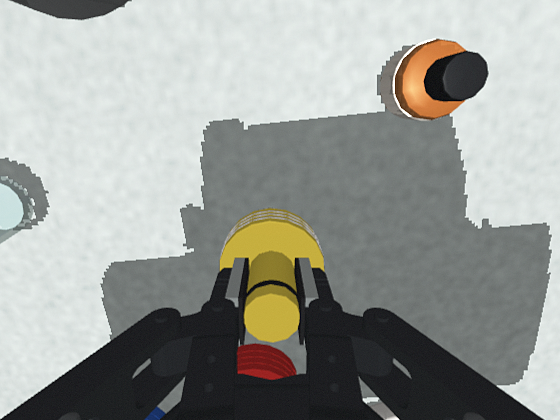

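Call:
arm_command --pt "0 0 0 0 0 -0.4 -1" --pt "0 0 0 0 0 -1.2 -1" --pt "0 0 0 0 0 -2.2 -1" --pt "0 0 0 0 0 -3.1 -1" --pt "0 0 -0.1 0.6 -0.3 -3.5 -1" --pt "0 0 -0.3 1.5 -0.8 -3.5 -1" --pt "0 0 -0.4 2.6 -1.4 -3.5 -1" --pt "0 0 -0.6 3.6 -2.0 -3.5 -1" --pt "0 0 -0.8 4.2 -2.3 -3.5 -1" --pt "0 0 -0.84 4.4 -2.4 -3.5 -1"

```text
clock: 23.67
eef_pos: [0.6006, 0.1374, 0.1334]
ee_rot: [-3.141, -0.004, -0.003]
force: [-0.9, 0.7, -1.8]
gripper_width: 0.26
```

Call:
arm_command --pt "0 0 0 0 0 0 -1" --pt "0 0 0 0 0 0 -1" --pt "0 0 0 0 0 0 -1" --pt "0 0 0 0 0 0 -1"

```text
clock: 24.0
eef_pos: [0.5974, 0.1359, 0.1335]
ee_rot: [3.141, -0.0, -0.001]
force: [0.3, -1.1, -0.9]
gripper_width: 0.262
```

```bash
python3 - <<'E'
from h import *
st();plan(.632,.151,.12,0)
w=r.get_image("wrist");cv2.imwrite("pics/w14.png",w["pixels"][:,:,::-1])
import pickle;pickle.dump(w,open("w14.pkl","wb"))
for a in np.radians([0,90,180,270]):print(proj(w,(.632+.045*np.cos(a),.151+.045*np.sin(a),.05)).round(1))
s=r.get_image("side");crop(s,110,160,310,310,4,"s14.png")
E
```

```text
t 24.0 p [0.5974 0.1359 0.1335] yaw -0.01 tilt 0.02 F [ 0.3 -1.1 -0.9] w 0.262 q [ 0.12  0.58  1.69 -0.    0.87  1.69]
inc [0.0, 0.0, -0.0, 1.15, -0.5, 0.45] len 40.09762231648991
[248.3 105.7]
[186.8 171.9]
[251.  230.4]
[312.6 171.9]
```

View pics/w14.png

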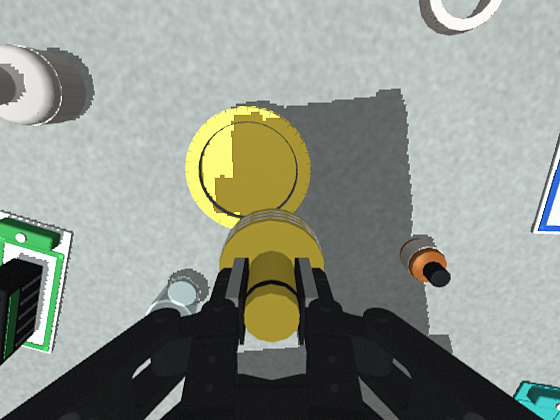

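View pics/s14.png

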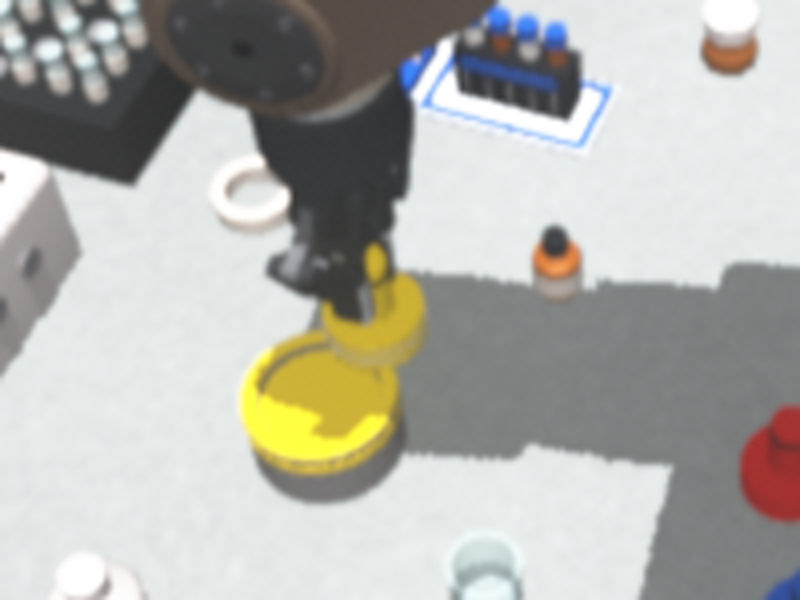

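Call:
arm_command --pt "0 0 0 0.3 -0.15 0.1 -1" --pt "0 0 0 0.7 -0.3 0.2 -1" --pt "0 0 0 1.0 -0.45 0.3 -1" --pt "0 0 0 1.15 -0.53 0.4 -1" --pt "0 0 0 1.15 -0.53 0.45 -1" --pt "0 0 0 1.15 -0.53 0.45 -1" --pt "0 0 0 1.15 -0.53 0.45 -1" --pt "0 0 0 1.15 -0.53 0.45 -1" --pt "0 0 0 1.15 -0.53 0.45 -1"

```text
clock: 24.85
eef_pos: [0.6326, 0.1522, 0.1199]
ee_rot: [3.142, 0.001, 0.0]
force: [-0.3, 0.3, -1.8]
gripper_width: 0.266
```

```bash
python3 - <<'E'
from h import *
st();plan(.632,.152,.078,0);
w=r.get_image("wrist");cv2.imwrite("pics/w15.png",w["pixels"][:,:,::-1])
for a in np.radians([0,90,180,270]):print(proj(w,(.632+.045*np.cos(a),.152+.045*np.sin(a),.05)).round(1))
s=r.get_image("side");crop(s,110,160,310,310,4,"s15.png")
E
```

```text
t 24.85 p [0.6326 0.1522 0.1199] yaw 0.02 tilt 0.01 F [-0.3  0.3 -1.8] w 0.266 q [ 0.13  0.65  1.6  -0.    0.9   1.71]
inc [0.0, -0.0, 0.0, -0.02, 0.0, 1.4] len 41.94964719203319
[271.1 161.7]
[207.7 224.8]
[271.1 280.6]
[334.5 224.9]
```

View pics/w15.png

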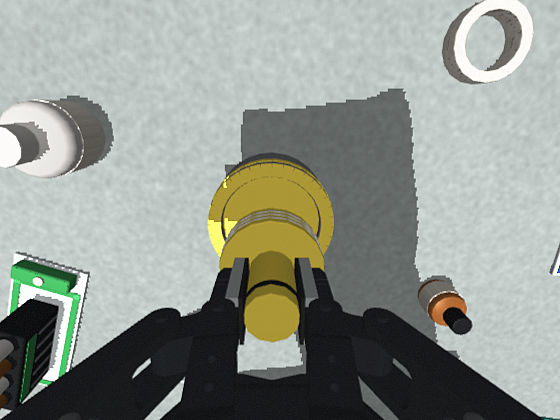

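View pics/s15.png

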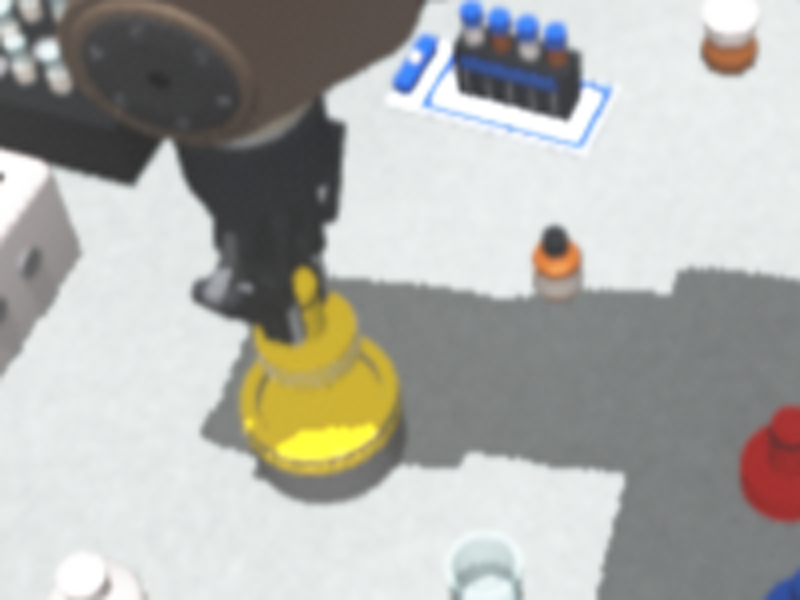

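Call:
arm_command --pt "0 0 0 -0.02 0 0.3 -1" --pt "0 0 0 -0.02 0 0.6 -1" --pt "0 0 0 -0.02 0 0.9 -1" --pt "0 0 0 -0.02 0 1.1 -1" --pt "0 0 0 -0.02 0 1.25 -1" --pt "0 0 0 -0.02 0 1.35 -1" --pt "0 0 0 -0.02 0 1.4 -1" --pt "0 0 0 -0.02 0 1.4 -1" --pt "0 0 0 -0.02 0 1.4 -1"

```text
clock: 25.7
eef_pos: [0.6323, 0.1523, 0.0778]
ee_rot: [3.142, 0.001, 0.001]
force: [0.1, 0.3, -1.6]
gripper_width: 0.262
```

```bash
python3 - <<'E'
from h import *
st()
w=r.get_image("wrist");cv2.imwrite("pics/w16.png",w["pixels"][:,:,::-1])
E
```

```text
t 25.7 p [0.6323 0.1523 0.0778] yaw 0.03 tilt 0.02 F [ 0.1  0.3 -1.6] w 0.262 q [ 0.13  0.7   1.63 -0.    0.82  1.71]
```

View pics/w16.png

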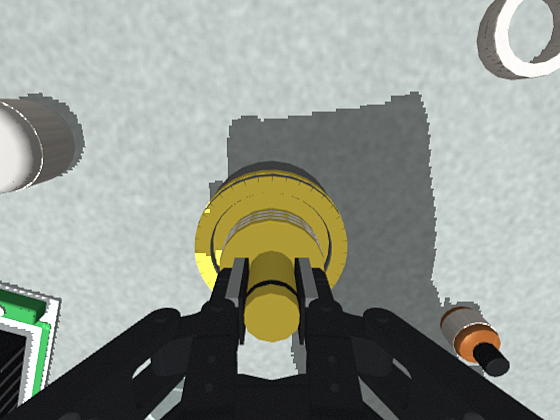

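Centred in the bore. Press slowly (about 18 mm after contact at z ≈ 0.075).

Call:
arm_command --pt "0 0 0 0 0 0.06 -1" --pt "0 0 0 0 0 0.12 -1" --pt "0 0 0 0 0 0.18 -1" --pt "0 0 0 0 0 0.24 -1" --pt "0 0 0 0 0 0.3 -1" --pt "0 0 0 0 0 0.35 -1" --pt "0 0 0 0 0 0.4 -1" --pt "0 0 0 0 0 0.45 -1" --pt "0 0 0 0 0 0.5 -1" --pt "0 0 0 0 0 0.5 -1"

```text
clock: 26.58
eef_pos: [0.6322, 0.1523, 0.0624]
ee_rot: [3.142, 0.001, 0.0]
force: [-0.9, -0.3, 1.2]
gripper_width: 0.265
```

Call:
arm_command --pt "0 0 0 0 0 0.03 -1" --pt "0 0 0 0 0 0.07 -1" --pt "0 0 0 0 0 0.1 -1" --pt "0 0 0 0 0 0.12 -1" --pt "0 0 0 0 0 0.14 -1" --pt "0 0 0 0 0 0.15 -1" --pt "0 0 0 0 0 0.15 -1"

```text
clock: 27.17
eef_pos: [0.6322, 0.1523, 0.0581]
ee_rot: [3.142, 0.001, 0.0]
force: [-0.7, -0.1, 3.6]
gripper_width: 0.266
```

Call:
arm_command --pt "0 0 0 0 0 0.03 -1" --pt "0 0 0 0 0 0.05 -1" --pt "0 0 0 0 0 0.07 -1" --pt "0 0 0 0 0 0.09 -1" --pt "0 0 0 0 0 0.09 -1"

```text
clock: 27.58
eef_pos: [0.6325, 0.1523, 0.0571]
ee_rot: [-3.142, -0.001, -0.002]
force: [-5.7, -0.1, 19.3]
gripper_width: 0.263
```

```bash
python3 - <<'E'
from h import *
st()
w=r.get_image("wrist");cv2.imwrite("pics/w17.png",w["pixels"][:,:,::-1])
s=r.get_image("side");crop(s,110,160,310,310,4,"s17.png")
E
```

```text
t 27.58 p [0.6325 0.1523 0.0571] yaw 0.03 tilt 0.07 F [-5.7 -0.1 19.3] w 0.263 q [ 0.13  0.73  1.64 -0.    0.78  1.71]
```

View pics/w17.png

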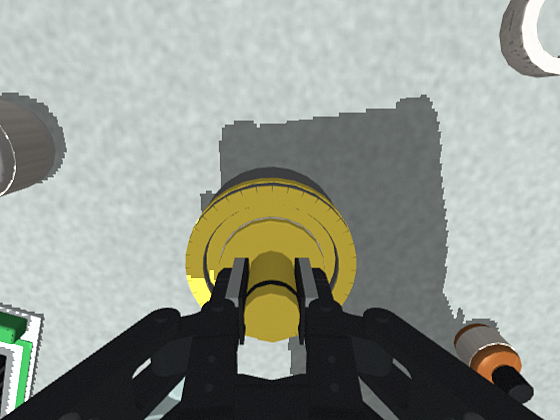

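View pics/s17.png

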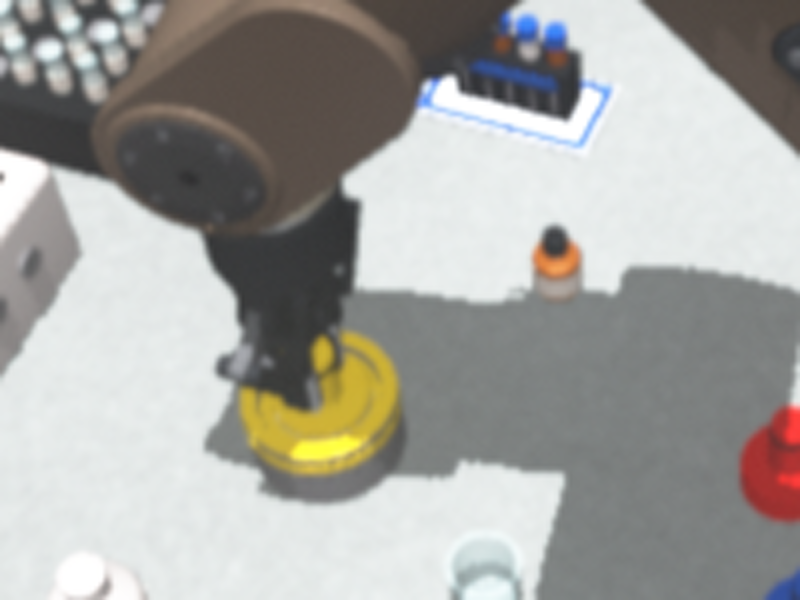

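Call:
arm_command --pt "0 0 0 0 0 0 -0.45" --pt "0 0 0 0 0 -0.02 -0.3" --pt "0 0 0 0 0 -0.04 -0.1" --pt "0 0 0 0 0 -0.04 0" --pt "0 0 0 0 0 -0.04 0" --pt "0 0 0 0 0 -0.5 0" --pt "0 0 0 0 0 -1.2 0" --pt "0 0 0 0 0 -2.2 0" --pt "0 0 0 0 0 -3.2 0" --pt "0 0 0 0 0 -4.2 0"

```text
clock: 28.52
eef_pos: [0.6319, 0.1522, 0.1823]
ee_rot: [3.141, 0.001, -0.002]
force: [-0.6, 0.6, -0.4]
gripper_width: 0.499
```

Call:
arm_command --pt "0 0 0 -0.5 0 -0.3 0" --pt "0 0 0 -1.2 0 -0.6 0" --pt "0 0 0 -2 0 -0.6 0" --pt "0 0 0 -2.3 0 -0.6 0" --pt "0 0 0 -2.3 0 -0.6 0" --pt "0 0 0 -2.3 0 -0.6 0" --pt "0 0 0 -2.3 0 -0.6 0"

```text
clock: 29.1
eef_pos: [0.5643, 0.1522, 0.1992]
ee_rot: [3.142, 0.001, 0.0]
force: [1.3, -0.4, 0.2]
gripper_width: 0.497
```

```bash
python3 - <<'E'
from h import *
st()
w=r.get_image("wrist");cv2.imwrite("pics/w18.png",w["pixels"][:,:,::-1])
s=r.get_image("side");cv2.imwrite("pics/s18.png",s["pixels"][:,:,::-1]);crop(s,110,200,260,310,5,"s18c.png")
t=r.get_image("top");cv2.imwrite("pics/t18.png",t["pixels"][:,:,::-1])
E
```

```text
t 29.1 p [0.5643 0.1522 0.1992] yaw 0.02 tilt 0.02 F [ 1.3 -0.4  0.2] w 0.497 q [ 0.15  0.47  1.7  -0.    0.98  1.72]
```

View pics/w18.png

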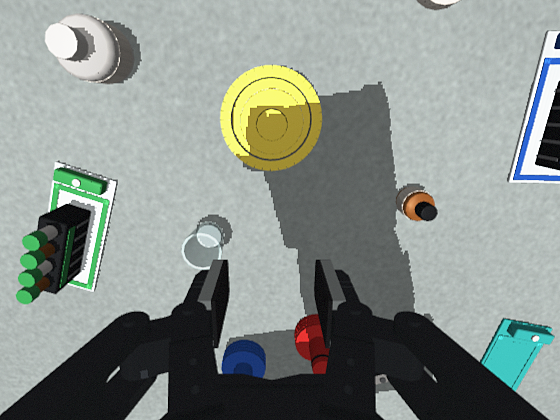

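View pics/s18.png

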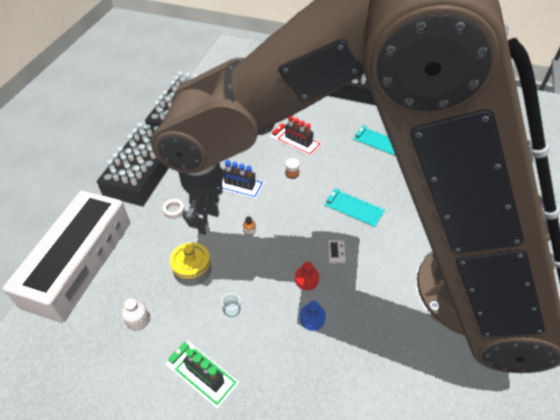

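View pics/s18c.png

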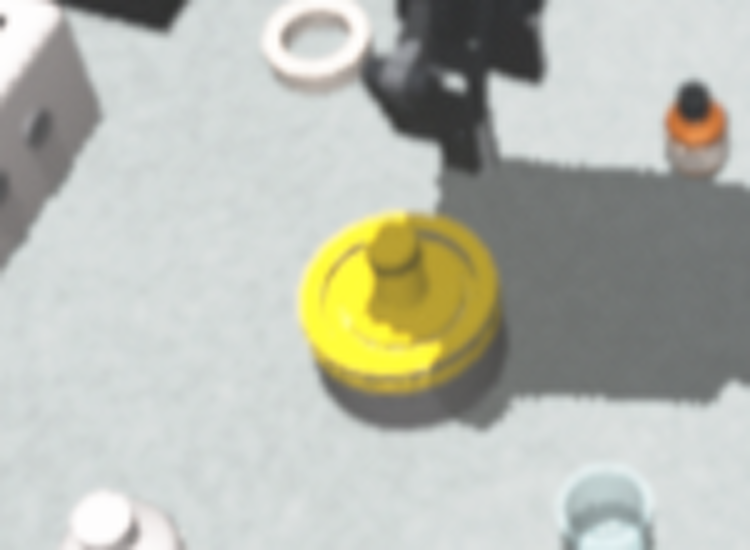

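```bash
python3 - <<'E'
from h import *
s=r.get_image("side")
for z in (.086,.09,.094): 
    u,v=proj(s,(.632,.152,z)); print(z,(u-110+.5)*5-.5,(v-200+.5)*5-.5)
w=r.get_image("wrist")
print(proj(w,(.632,.152,.09)),proj(w,(.632,.152,.05)))
crop(w,200,40,350,190,4,"w19.png")
crop(s,150,100,330,200,4,"s19a.png");crop(s,150,330,250,410,6,"s19b.png")
E
```

```text
0.086 386.1256024795241 247.1447560337553
0.09 384.79447899933615 241.88368064321477
0.094 383.4558004492119 236.5927449180715
[271.12141074 121.32187307] [271.15129788 118.91558252]
```

View pics/w19.png

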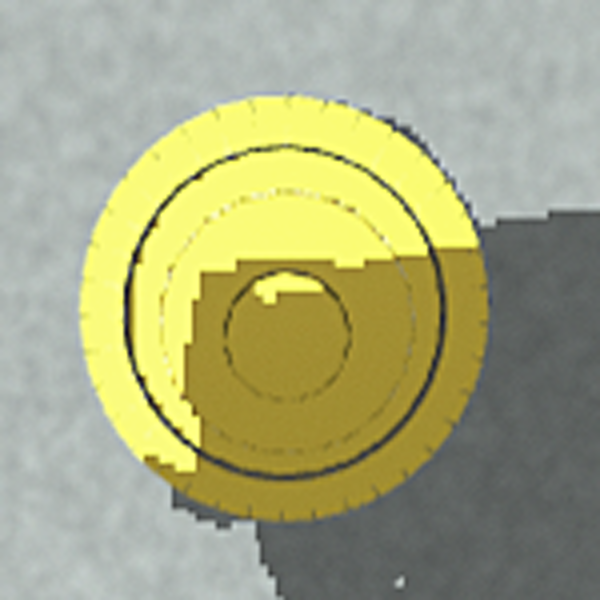

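View pics/s19a.png

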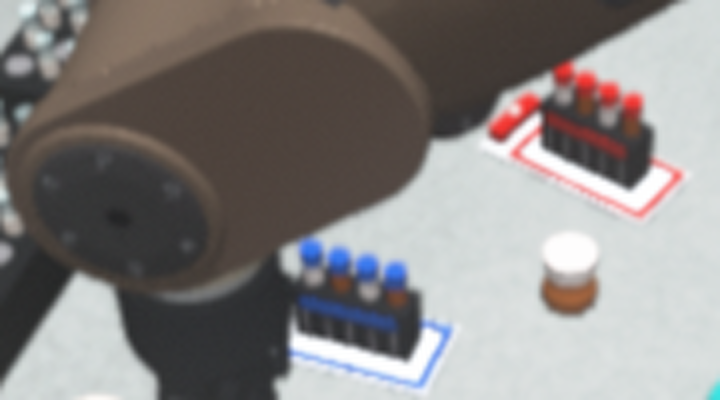

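View pics/s19b.png

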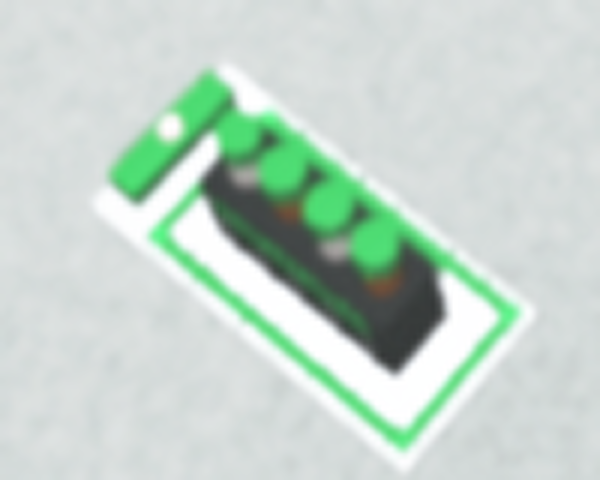

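View pics/t18.png

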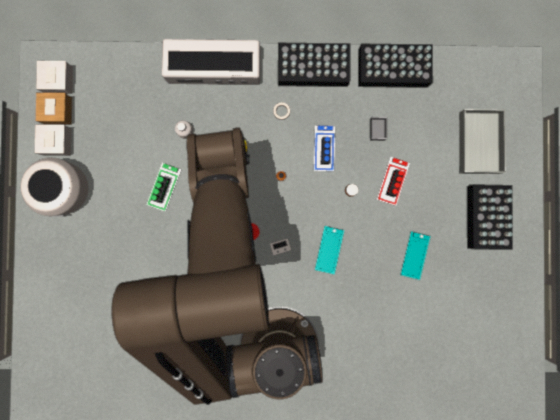

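```bash
python3 - <<'E'
from h import *
st();print(r.sign_off());st()
E
```

```text
t 29.35 p [0.5636 0.1522 0.1991] yaw 0.02 tilt 0.03 F [-0.4  0.2 -0.9] w 0.498 q [ 0.15  0.47  1.7  -0.    0.98  1.72]
the job is handed in; nothing more can be done
None
the job is handed in; nothing more can be done
```

The job is done and handed in at about 29 s of the 115 s allowed. I placed the red, blue and green carriers, in that order, on the docks of their own colour. I then put the yellow disc pack into the magazine, pressed it down, released it and backed the arm clear.

- **Carriers:** In the last side and wrist pictures all three stand upright, lengthwise and inside their outlines. The red and green cap rows sat within about 1 mm of the measured dock centres and the blue one within about 2 mm.
- **Disc pack:** It met the stop at TCP z = 0.0571 m, as calculated, and the force rose to 19 N against the 5 to 7 N of the spring and brake. After release it stood upright and roughly centred in the bore. The rim and stack diameters matched a flush stack, but the pictures can only show that to within 1 to 3 mm.
- **Look-alikes:** The blue and red packs and the turquoise docks were not touched.

No check failed. Some camera estimates differed by 2 to 4 mm, which I corrected from the wrist pictures before placing.

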